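# Try the wheel hubs on the test spindle and shut the case

### The arm

A 7-joint arm with a two-finger parallel gripper is mounted at the origin on the work surface. World frame = base frame: x ahead of the robot, y to its left, z up, the work surface at z = 0. Lengths are in m, angles in rad, forces in N, time in s.
With the tool pointing down it reaches from about 0.35 to 0.9 m from the base axis. Payload 7.2 kg.
Tool frame: the origin (TCP) lies at the very end of the fingers, on their centre line; the grasp point (between the pads) lies 19 mm behind it (bot.hold_point_z is the z of the grasp point in the tool frame, in m); z points along the fingers, y is the line along which they close (so a half turn about z gives the same grasp; the last joint's range is limited). The gripper opens to 85 mm and grips with 20 to 120 N. Pads are 22 mm wide; open, the fingers measure 114 mm over their backs; the gripper's body (76 mm by 85 mm) begins 54 mm behind the grasp point. The pads swing forward as they close: fully open they stand 13 mm farther back than shut.
Start: joints at [1.142, 0.411, -0.013, 1.596, 0.006, 1.134, -0.082], TCP at [0.221, -0.585, 0.231] pointing down, gripper open.
Joint ranges: [-2.95, 2.95], [-0.29, 1.99], [-1.47, 1.44], [0.14, 2.54], [-1.03, 4.17], [0.13, 1.85], [-2.86, 2.86]. Speed limits (rad/s): [2.39, 2.39, 3.01, 3.01, 3.14, 3.14, 3.14].

### API

Orientations are given as [roll, pitch, yaw] about the fixed x, y, z axes, in that order (R = Rz(yaw) Ry(pitch) Rx(roll)).
In Python, from plant import status, eyes, bot gives the robot as it stands.
- The arm moves only by the tool carry_out, never from a script. Its argument "rows" is one flat list of numbers, 5 for each row, row after row: the opening, from 0 (shut) to 1 (fully open), then the shift along the tool's x, y, z in m, then the turn about the tool's z in degrees. In form: [fingers, x, y, z, spin, fingers, x, y, z, spin, ...]. A call has 1 to 20 rows; each row is the pose to reach, as a shift and turn from the pose commanded when the call began, along the tool's axes at that moment; what a row does not reach only later rows make up. A row lasts 1/12 s, in which the tool goes at most 41.7 mm and 7.16 degrees, less where a joint would pass 70% of its speed; a pose out of reach is approached as far as the arm can. A call with a gripper value outside its range is refused whole. The fingers move at their own pace and stop on an object; "force" is the grip in N (left out, the last holds). Time passes only in rows, so rows that repeat a pose let the fingers close. It gives the time, the measured TCP pose, the force, the opening and the grip force at its end, in the units of the state.
- status.read_state(): the state, without advancing time (a new reading comes with each control period).
- eyes.snapshot(name): name is "scene" or "top"; returns the picture (400x640x3 uint8, red, green, blue); there is no depth.
- eyes.calibration(name): a dict with "fov_y" (degrees; the focal length in pixels is half the picture's height over the tangent of half this angle, whatever the lens; pixels are square), "cx", "cy" (the principal point, pixels), "R" (3x3) and "t" (3): a world point X has camera coordinates R X + t. Camera axes: x right, y down, z forward; pixel columns grow to the right and rows downward; lengths in m; the calibration is good to about 2 mm. A picture is of the moment at which its call begins. calibration takes no time and is no camera call.
- bot.job_done(): hands the job in; it is judged then, once.
The state is a dict: "clock": time; "joint_positions": joint angles; "joint_velocities": joint speeds; "joint_efforts": joint torques, N m; "tool_pos": TCP position; "ee_rot": TCP orientation; "ft_force": force on the tool from outside, world axes, zero at the start; "torque": the same for the moment, N m; "gripper_width": opening from 0.0 (shut) to 1.0 (fully open); "finger_force": force on a finger pad.
Only numpy, scipy, OpenCV 4.12 (cv2) and the standard library are available. Lean on these libraries where they do the work, as an engineer would, in place of code of your own. Each camera call takes 0.05 s, during which the arm holds its last target. There are 200 camera calls.

### The job

Lift the paddle latch of the green spindle case and swing its lid right up. Of the wheel hubs lying on the bench, fit the one whose keyways line up with the two keys of the spindle, fully down on the case floor, and put every other hub that is there in the steel tray. Once the right hub is down, shut the lid so that its latch catches again, and leave the oil bottle, the wrench and the wooden block where they are.

Things in the scene. Friction and masses are not known exactly. Their poses are not given: they have to be found in the camera images.
- case: green steel case fixed to the bench, 220 (its x) x 240 (its y) x 85 mm high, open on top, walls and floor 6 mm; origin at the centre of its underside, z up. The lid hinge lies along its +x wall, the latch is over its -x wall. At the start its +x points about to the robot's left (world +y).
- spindle (a point): foot of the keyed spindle, at the middle of the case's inner floor (6 mm above the bench), axes as the case's. The spindle is a vertical steel shaft 26 mm in diameter, 60 mm high, the last 12 mm a taper to 14 mm. Two keys, one to +x and one to -x, each 8 mm wide, reach 19 mm from the axis and from the floor to 34 mm above it.
- lid_hinge (a point): middle of the lid's hinge line, at the top of the case's +x wall, 85 mm above the bench, axes as the case's; the line runs along y. Does not move.
- lid (a joint): lid angle: 0 shut, 1.57 upright, stop 1.75. Green plate 220 x 240 x 8 mm, 0.45 kg, outer face 8.5 mm above the hinge line when shut. A stiff hinge (0.75 N m friction) keeps it where it is left, unless knocked. It cannot be raised while the pawl is under its keeper; pushed down shut, the pawl snaps in by itself (5 to 12 N on the free edge).
- lid_edge (a point): middle of the lid's free edge, on the outer face, 220 mm from the hinge line; axes as the lid's: x from this edge to the hinge, y along the edge, z out of the outer face.
- paddle (a joint): angle of the aluminium paddle handle relative to the lid: 0 lying level on the shut lid, lifted at most 0.7. A spring returns it (about 3 N at its free end). Lifting it withdraws the hidden pawl, clear of its keeper from about 0.25 on. The pawl, 22 mm wide in the lid's middle, stands 54 mm out of the lid's inner face, 184 to 212 mm from the hinge.
- paddle_grip (a point): point near the paddle's free end (the end nearer the lid hinge), mid width and thickness; axes as the paddle's. The paddle: a plate 56 mm wide (y), 70 long (x), 10 thick, 15 clear of the lid. Its pivot pin lies along y, 55 mm from this point to -x; shut, 212 mm from the hinge line and 28.5 above it. Can be pinched from above by its side edges, and held so while the lid swings.
- hub_pair: aluminium wheel hub, 0.3 kg: flange 80 mm in diameter and 12 mm thick below, boss 58 mm in diameter above, 45 mm high in all, bore 30 mm right through (28 over its flats). Origin on the axis at the underside, z up. Two keyways half a turn apart, to its +x and -x, 12 mm wide, reaching 21.5 mm from the axis: the hub that fits the spindle.
- hub_single: hub of the same sizes with only one keyway, towards its +x. Does not fit. May be absent.
- hub_corner: hub of the same sizes with two keyways a quarter turn apart, towards its +x and +y. Does not fit. May be absent.
- hub_plain: hub of the same sizes with a round bore without keyway. Does not fit. May be absent.
- tray: open steel tray fixed to the bench, 210 x 210 x 28 mm high, walls and floor 4 mm; origin at the centre of its underside.
- oil_bottle: amber oil bottle, 56 mm in diameter, 150 mm high, standing on the bench beyond the work; leave alone
- wrench: steel wrench 180 mm long lying on the bench beyond the work; leave alone
- stone_block: wooden block 70 x 190 x 60 mm on the bench beyond the tray; leave alone
There are look-alikes about, which are no part of the job. What is shaped like the hub_pair but red is not meant. What is shaped like the hub_corner but turquoise is not meant.

How it is judged:
By the outcome, as a careful person would: the job done as asked, in the order asked, and still so for the second after the job is handed in, with the robot touching nothing.
Of hub_single, hub_corner, hub_plain only 1 to 3 are there at a start; the rules pass over those that are not, and their reading is None.
At some moment in a run one of hub_pair, hub_single, hub_corner, hub_plain may be knocked a few centimetres aside while the robot is not near it.
Once in a run the grip may slacken for a moment while it holds something.
It also fails if it takes over 208 s, if anything falls off the work surface, if the arm or the gripper's body presses on something with over 40 N, if the wrist force passes 120 N, or if a joint passes its speed limit or range.

## Working session

There is one attempt and no reset: what is moved stays moved. The work goes in short steps, Python scripts to look and compute and a tool call to move; the robot and the scene stay as the last step left them, time stands still between calls to the robot, and variables do not carry over. Pictures are saved under pics/ and viewed, at most 14 in all, crops included, and the job is handed in when it is done.

Besides the shell and the picture viewer there is one more tool, called after "Request:" as a command line: name --argument value ..., lists and objects as JSON in quotes. carry_out: Moves the arm, as the interface text tells. Its arguments: {"type":"object","properties":{"rows":{"type":"array"},"force":{"type":"number"}},"required":["rows"]}

```bash
ls; mkdir -p pics
python3 - <<'E'
from plant import status, eyes, bot
import cv2
s=status.read_state(); print(s)
for n in("scene","top"):
    cv2.imwrite(f"pics/{n}0.png",eyes.snapshot(n)[:,:,::-1]); print(n,eyes.calibration(n))
E
```

```text
pics
{'clock': 0.0, 'joint_positions': array([ 1.14181468,  0.41190956, -0.01271665,  1.5970625 ,  0.00562146,
        1.13429117, -0.08218593]), 'joint_velocities': array([-1.46011496e-03,  4.06644650e-05, -6.01686321e-05,  7.30358306e-04,
       -1.55867252e-03,  6.34108584e-04,  1.58763795e-03]), 'joint_efforts': array([ 1.25845589e-03, -6.00622058e+01,  6.83005080e-01, -2.99406338e+01,
        1.38793630e-02,  1.07495603e-02, -9.91406978e-06]), 'tool_pos': array([ 0.22040764, -0.58430896,  0.23043948]), 'ee_rot': array([-3.13996327e+00,  1.33559133e-04,  3.60833888e-01]), 'ft_force': array([ 0.05547183,  0.3116921 , -0.01306474]), 'torque': array([-0.01677873, -0.02352727, -0.05033028]), 'finger_force': 0.0, 'gripper_width': 1.0001926325970232}
scene {'fov_y': 53.17990815205026, 'cx': 326.9446748909149, 'cy': 202.31906124071392, 'R': array([[-0.84317245,  0.53740873, -0.01587726],
       [ 0.34613575,  0.52000225, -0.78088904],
       [-0.41140038, -0.66391981, -0.62446794]]), 't': array([ 0.4701778 , -0.1163942 ,  1.14913578])}
top {'fov_y': 52.24863731108683, 'cx': 318.48531521634914, 'cy': 197.7745270812719, 'R': array([[ 0.02215178, -0.99952279,  0.02152873],
       [-0.9953544 , -0.02406731, -0.0932222 ],
       [ 0.09369585, -0.01936368, -0.99541255]]), 't': array([-0.00673991,  0.59244159,  1.03061101])}
```

View pics/scene0.png

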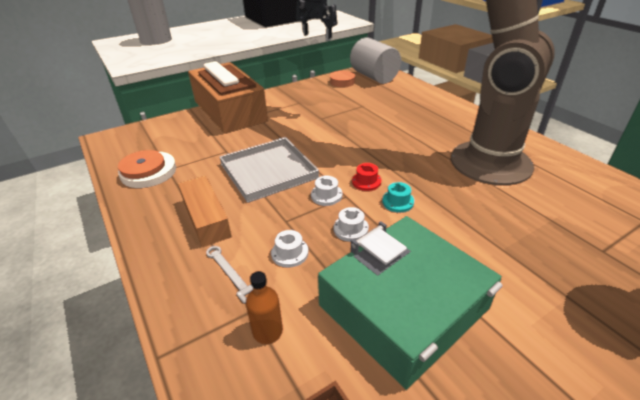

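View pics/top0.png

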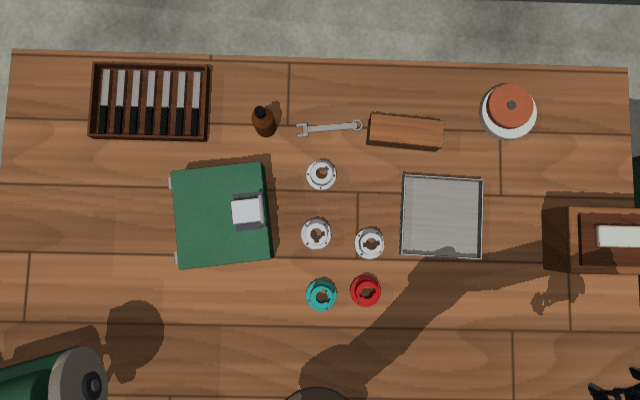

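The views show three grey hubs at top-view (321,174), (316,233) and (369,243). The case is at (222,215) with the paddle at (247,211), and the tray is at (441,216). Next I'll enlarge the hubs.

```bash
cat > h.py <<'E'
from plant import status, eyes, bot
import cv2, numpy as np
def cal(n):
    c=eyes.calibration(n); f=200/np.tan(np.radians(c["fov_y"]/2)); return f,c["cx"],c["cy"],np.array(c["R"]),np.array(c["t"])
def ray(n,p):
    f,cx,cy,R,t=cal(n); return -R.T@t, R.T@np.array([(p[0]-cx)/f,(p[1]-cy)/f,1])
def onz(n,p,z):
    o,d=ray(n,p); return o+d*(z-o[2])/d[2]
def proj(n,X):
    f,cx,cy,R,t=cal(n); c=R@np.asarray(X,float)+t; return np.array([cx+f*c[0]/c[2],cy+f*c[1]/c[2]])
def tri(p_scene,p_top):
    A=[];b=[]
    for n,p in(("scene",p_scene),("top",p_top)):
        o,d=ray(n,p); d/=np.linalg.norm(d); P=np.eye(3)-np.outer(d,d); A.append(P); b.append(P@o)
    return np.linalg.lstsq(np.vstack(A),np.hstack(b),rcond=None)[0]
def snap(n,save=None):
    im=eyes.snapshot(n)[:,:,::-1].copy()
    if save: cv2.imwrite(f"pics/{save}.png",im)
    return im
E
python3 - <<'E'
import cv2,numpy as np
t=cv2.imread("pics/top0.png");s=cv2.imread("pics/scene0.png")
a=cv2.resize(t[150:270,280:400],None,fx=5,fy=5,interpolation=cv2.INTER_CUBIC)
cv2.imwrite("pics/hubs_top.png",a)
b=cv2.resize(t[145:285,155:285],None,fx=4,fy=4,interpolation=cv2.INTER_CUBIC)
cv2.imwrite("pics/case_top.png",b)
b=cv2.resize(s[165:385,260:510],None,fx=2.7,fy=2.7,interpolation=cv2.INTER_CUBIC)
cv2.imwrite("pics/case_scene.png",b)
E
```

```text
(no output)
```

View pics/hubs_top.png

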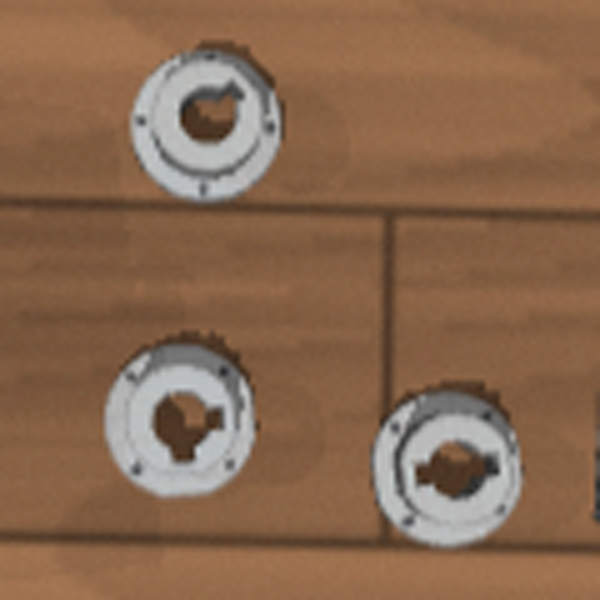

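View pics/case_top.png

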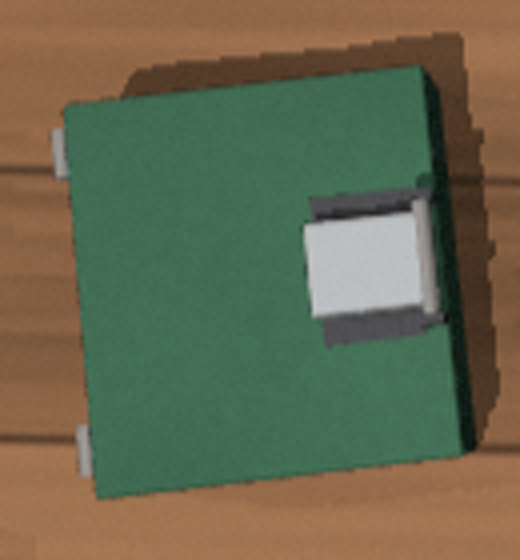

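View pics/case_scene.png

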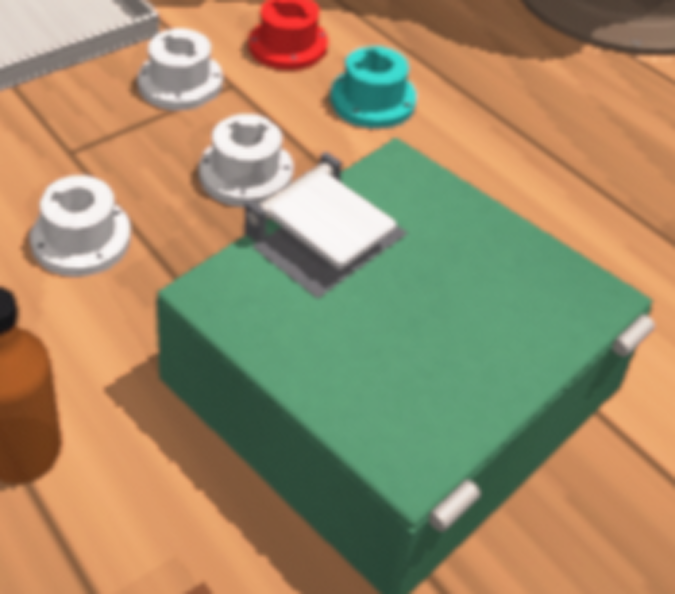

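The hubs, read from the keyways:
- **(369,243):** opposite keyways, so this is hub_pair.
- **(316,233):** quarter-turn keyways, so this is hub_corner.
- **(321,174):** one keyway, so this is hub_single.

The lid's corners and the paddle are clear in both views, so I'll triangulate them.

Run:
```python
from h import *
np.set_printoptions(precision=4,suppress=True)
T=lambda p,k,o:(p[0]/k+o[0],p[1]/k+o[1])
ct=lambda x,y:T((x,y),4,(155,145)); cs=lambda x,y:T((x,y),2.7,(260,165)); ht=lambda x,y:T((x,y),5,(280,150))
L={}
for n,a,b in [("A",(413,525),(65,105)),("B",(650,303),(98,497)),("C",(158,297),(423,67)),("D",(393,140),(463,455)),
  ("p_pinfar",(262,210),(413,212)),("p_freefar",(337,265),(305,225)),("p_freenear",(398,225),(312,317))]:
    L[n]=tri(cs(*a),ct(*b)); print(n,L[n],onz("top",ct(*b),.0935)[:2])
for n,a,b in [("single",(76,205),(211,113)),("corner",(247,138),(183,423)),("pair",(180,52),(457,467))]:
    print(n,tri(cs(*a),ht(*b)),onz("top",ht(*b),.045)[:2])
im=cv2.imread("pics/top0.png"); hsv=cv2.cvtColor(im,cv2.COLOR_BGR2HSV)
m=cv2.inRange(hsv,(0,0,90),(179,60,255))
for c in cv2.findContours(m,cv2.RETR_EXTERNAL,2)[0]:
    if cv2.contourArea(c)>300:
        (x,y),r=cv2.minEnclosingCircle(c); print((round(x,1),round(y,1)),round(r,1),cv2.contourArea(c),onz("top",(x,y),.012)[:2], cv2.minAreaRect(c))
g=cv2.inRange(hsv,(65,60,60),(95,255,255))
for c in cv2.findContours(g,cv2.RETR_EXTERNAL,2)[0]:
    if cv2.contourArea(c)>3000: print("green",cv2.minAreaRect(c),cv2.contourArea(c))
h=L["A"]-L["C"];print("yaw",np.degrees(np.arctan2(h[1],h[0])),np.degrees(np.arctan2(*(L["B"]-L["D"])[1::-1])))
```

```text
A [0.6429 0.3696 0.0877] [0.6423 0.3673]
B [0.4072 0.3367 0.0867] [0.4077 0.3348]
C [0.6725 0.1531 0.0836] [0.6713 0.1514]
D [0.4367 0.1198 0.0853] [0.4369 0.1193]
p_pinfar [0.5824 0.1503 0.1132] [0.5822 0.1543]
p_freefar [0.5717 0.2154 0.111 ] [0.5727 0.2192]
p_freenear [0.5163 0.2097 0.1121] [0.5173 0.2127]
single [ 0.6565 -0.0005  0.0357] [ 0.656  -0.0008]
corner [0.497  0.01   0.0375] [0.4971 0.01  ]
pair [ 0.4767 -0.13    0.0347] [ 0.478  -0.1293]
(57.5, 376.5) 24.4 425.0 [0.13   0.6484] ((56.62776565551758, 376.3580017089844), (13.932870864868164, 47.468162536621094), 9.246112823486328)
(368.9, 243.4) 15.6 698.0 [ 0.4772 -0.1277] ((368.9189453125, 243.51351928710938), (30.907011032104492, 29.591815948486328), 80.53767395019531)
(618.2, 236.5) 23.3 850.5 [ 0.51   -0.7907] ((618.03173828125, 235.8251953125), (42.5250129699707, 21.31654167175293), 1.5481576919555664)
(315.6, 233.9) 15.5 698.0 [0.499 0.012] ((315.5, 234.0), (30.0, 29.0), 90.0)
(247.5, 209.9) 20.2 738.5 [0.5575 0.1916] ((247.16395568847656, 209.80328369140625), (29.152507781982422, 32.2307243347168), 84.80557250976562)
(443.0, 216.5) 57.0 6236.5 [ 0.5522 -0.3231] ((442.5639343261719, 216.59381103515625), (80.64400482177734, 82.1424560546875), 2.602562189102173)
(320.7, 174.9) 15.2 677.5 [0.655  0.0021] ((320.7500305175781, 175.25), (29.698484420776367, 28.991374969482422), 45.0)
(329.0, 127.3) 33.2 416.0 [ 0.7842 -0.0173] ((329.1834411621094, 127.6597671508789), (13.588411331176758, 65.981201171875), 86.05481719970703)
(507.6, 113.0) 28.7 727.5 [ 0.8374 -0.5013] ((507.4845275878906, 116.25907135009766), (55.53043746948242, 47.79383850097656), 14.743562698364258)
(318.9, 82.5) 329.4 36959.5 [0.9071 0.0126] ((319.5, 82.49998474121094), (164.99996948242188, 638.9998779296875), 90.0)
green ((219.42193603515625, 215.0082244873047), (98.61306762695312, 92.01792907714844), 83.9909896850586) 7479.5
yaw 97.78983497135756 97.74195403668995
```

Run:
```python
from h import *
print(tri((285.9,221.3),(357.8,192.4)), [tri((285.9,221.3+d),(357.8,192.4))[2] for d in(-2,2)])
```

```text
[ 0.61225229 -0.09853695 -0.00192362] [np.float64(0.004656791685273554), np.float64(-0.008563259794814274)]
```

Request:
carry_out --rows '[0.9,-0.1,0,-0.06,10,0.9,-0.1,0,-0.06,20,0.9,-0.1,0,-0.06,30,0.9,-0.1,0,-0.06,30]' --force 40

```text
clock: 0.43
tool_pos: [0.1188, -0.6236, 0.2952]
ee_rot: [3.135, 0.002, -0.154]
ft_force: [-1.0, -0.9, 1.2]
gripper_width: 0.9
finger_force: 0.0
```

Request:
carry_out --rows '[0.9,0.14,-0.438,0.02,-54,0.9,0.14,-0.438,0.02,-54,0.9,0.14,-0.438,0.02,-54,0.9,0.14,-0.438,0.02,-54,0.9,0.14,-0.438,0.02,-54,0.9,0.14,-0.438,0.02,-54,0.9,0.14,-0.438,0.02,-54,0.9,0.14,-0.438,0.02,-54,0.9,0.14,-0.438,0.02,-54,0.9,0.14,-0.438,0.02,-54,0.9,0.14,-0.438,0.02,-54,0.9,0.28,-0.876,0.04,-107,0.9,0.28,-0.876,0.04,-107,0.9,0.28,-0.876,0.04,-107,0.9,0.28,-0.876,0.04,-107,0.9,0.28,-0.876,0.04,-107,0.9,0.28,-0.876,0.04,-107,0.9,0.28,-0.876,0.04,-107,0.9,0.28,-0.876,0.04,-107,0.9,0.28,-0.876,0.04,-107]'

```text
clock: 2.1
tool_pos: [0.4886, 0.1318, 0.2548]
ee_rot: [-3.141, 0.0, 1.731]
ft_force: [0.8, -1.0, 0.5]
gripper_width: 0.903
finger_force: 0.0
```

```bash
cat >> h.py <<'E'
def go(x,y,z,yawdeg=None):
    "tool-axis shift and spin from the measured pose to a target pose"
    s=status.read_state(); p=s["tool_pos"]; w=s["ee_rot"][2]; d=np.array([x,y,z])-p
    print("at",p.round(4),"yaw",round(np.degrees(w),2),"q7",round(s["joint_positions"][6],2),"t",round(s["clock"],2),"w",round(s["gripper_width"],3),"F",s["ft_force"].round(1),"ff",round(s["finger_force"],1))
    print("shift",np.round([d[0]*np.cos(w)+d[1]*np.sin(w), d[0]*np.sin(w)-d[1]*np.cos(w), -d[2]],4), "spin", None if yawdeg is None else round((np.degrees(w)-yawdeg+180)%360-180,2))
E
python3 -c "
from h import *
go(.5455,.199,.2,97.7)"
```

```text
at [0.4886 0.1318 0.2548] yaw 99.18 q7 -0.39 t 2.1 w 0.903 F [ 0.8 -1.   0.5] ff 0.0
shift [0.0573 0.0669 0.0548] spin 1.48
```

Request:
carry_out --rows '[0.9,0.05,0.06,0.05,1,0.9,0.05,0.06,0.05,1,0.9,0.05,0.06,0.05,1,0.9,0.05,0.06,0.05,1,0.9,0.05,0.06,0.05,1,0.9,0.05,0.06,0.05,1]'

```text
clock: 2.6
tool_pos: [0.5392, 0.1879, 0.2057]
ee_rot: [3.141, 0.001, 1.71]
ft_force: [0.0, -1.1, 0.1]
gripper_width: 0.898
finger_force: 0.0
```

```bash
python3 -c "
from h import *
go(.5455,.199,.13,97.7)
t=snap('top');s=snap('scene')
a=cv2.resize(t[120:300,150:390],(600,450),interpolation=3)
b=cv2.resize(s[180:360,260:500],(600,450),interpolation=3)
cv2.imwrite('pics/p1.png',cv2.resize(np.hstack([a,b]),(800,300)))
"
```

```text
at [0.5392 0.1879 0.2057] yaw 97.98 q7 -0.56 t 2.6 w 0.898 F [ 0.  -1.1  0.1] ff 0.0
shift [0.0101 0.0077 0.0757] spin 0.28
```

View pics/p1.png

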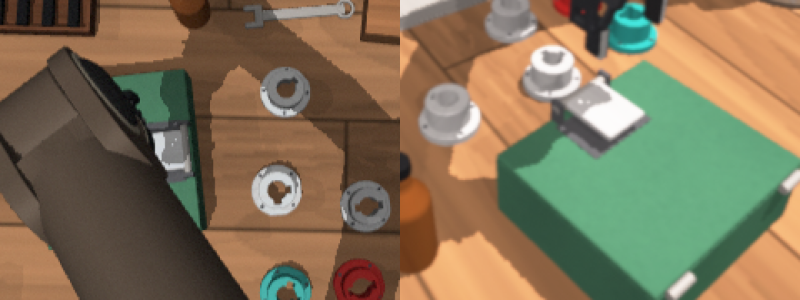

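The gripper is above the paddle: fingers in the scene crop at about (595,30), with the paddle below at (600,105). I'll descend now.

Request:
carry_out --rows '[0.9,0.01,0.008,0.03,0.3,0.9,0.01,0.008,0.06,0.3,0.9,0.01,0.008,0.08,0.3,0.9,0.01,0.008,0.09,0.3,0.9,0.01,0.008,0.1,0.3,0.9,0.01,0.008,0.105,0.3,0.9,0.01,0.008,0.107,0.3,0.9,0.01,0.008,0.107,0.3,0.9,0.01,0.008,0.107,0.3]'

```text
clock: 3.45
tool_pos: [0.5467, 0.2001, 0.0991]
ee_rot: [3.14, -0.0, 1.705]
ft_force: [-0.6, 0.2, 1.4]
gripper_width: 0.9
finger_force: 0.0
```

```bash
python3 -c "
from h import *
go(.5455,.199,.097,97.7)
s=snap('scene')
cv2.imwrite('pics/p2.png',cv2.resize(s[130:330,280:480],(600,600),interpolation=3))
"
```

```text
at [0.5467 0.2001 0.0991] yaw 97.71 q7 -0.67 t 3.45 w 0.9 F [-0.6  0.2  1.4] ff 0.0
shift [-0.001  -0.0013  0.0021] spin 0.01
```

View pics/p2.png

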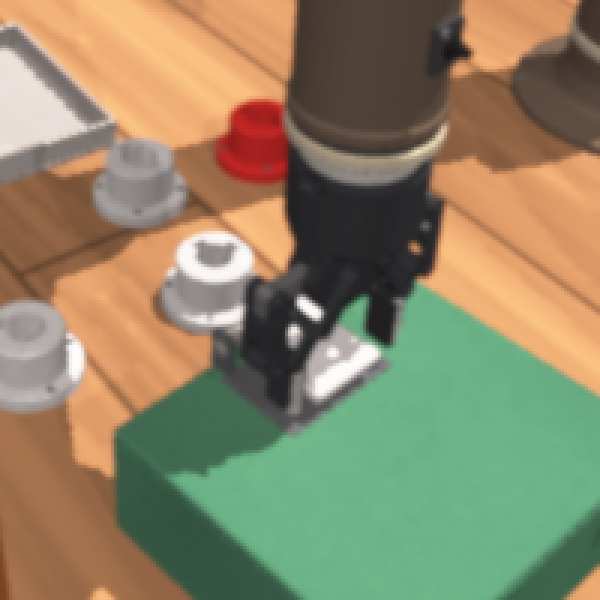

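The fingers straddle the paddle at crop (285,370) and (385,320). I'll close on it, then lift it along the arc.

Request:
carry_out --rows '[0.6,0,0,0,0,0.5,0,0,0,0,0.4,0,0,0,0,0.4,0,0,0,0,0.4,0,0,0,0,0.4,0,0,0,0,0.4,0,0,0,0,0.4,0,0,0,0]' --force 60

```text
clock: 4.17
tool_pos: [0.5476, 0.2004, 0.0994]
ee_rot: [3.138, -0.001, 1.705]
ft_force: [1.4, 0.0, 4.8]
gripper_width: 0.643
finger_force: 62.5
```

Request:
carry_out --rows '[0.4,0,0,-0.005,0,0.4,-0.002,0,-0.01,0,0.4,-0.004,0,-0.016,0,0.4,-0.005,0,-0.021,0,0.4,-0.007,0,-0.026,0,0.4,-0.007,0,-0.026,0,0.4,-0.004,0,-0.033,0,0.4,0,0,-0.044,0,0.4,0.005,0,-0.054,0,0.4,0.005,0,-0.054,0]'

```text
clock: 5.0
tool_pos: [0.5463, 0.2087, 0.154]
ee_rot: [3.138, -0.005, 1.708]
ft_force: [4.2, 9.3, -3.7]
gripper_width: 0.638
finger_force: 70.4
```

```bash
python3 -c "
from h import *
go(.5455,.199,.097,97.7)
s=snap('scene')
cv2.imwrite('pics/p3.png',cv2.resize(s[130:330,280:480],(500,500),interpolation=3))
"
```

```text
at [0.5463 0.2087 0.154 ] yaw 97.84 q7 -0.63 t 5.0 w 0.638 F [ 4.2  9.3 -3.7] ff 70.4
shift [-0.0095 -0.0021  0.057 ] spin 0.14
```

View pics/p3.png

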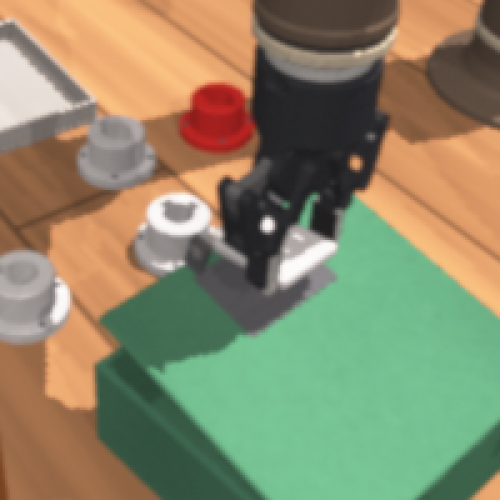

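The lid is coming up, with its free edge clear of the case at crop (105,330). I'll carry on along the arc.

Request:
carry_out --rows '[0.4,0.008,0,-0.013,0,0.4,0.017,0,-0.025,0,0.4,0.027,0,-0.037,0,0.4,0.037,0,-0.047,0,0.4,0.049,0,-0.056,0,0.4,0.062,0,-0.065,0,0.4,0.075,0,-0.072,0,0.4,0.088,0,-0.078,0,0.4,0.102,0,-0.083,0,0.4,0.117,0,-0.087,0,0.4,0.132,0,-0.089,0,0.4,0.147,0,-0.09,0,0.4,0.147,0,-0.09,0,0.4,0.147,0,-0.09,0]'

```text
clock: 6.22
tool_pos: [0.5264, 0.3512, 0.2433]
ee_rot: [3.139, -0.001, 1.705]
ft_force: [2.2, -0.0, 4.6]
gripper_width: 0.634
finger_force: 62.4
```

```bash
python3 -c "
from h import *
go(.5455,.199,.097,97.7)
s=snap('scene')
cv2.imwrite('pics/p4.png',cv2.resize(s[50:370,240:560],(480,480),interpolation=3))
"
```

```text
at [0.5264 0.3512 0.2433] yaw 97.7 q7 -0.81 t 6.22 w 0.634 F [ 2.2 -0.   4.6] ff 62.4
shift [-0.1533 -0.0015  0.1463] spin 0.0
```

View pics/p4.png

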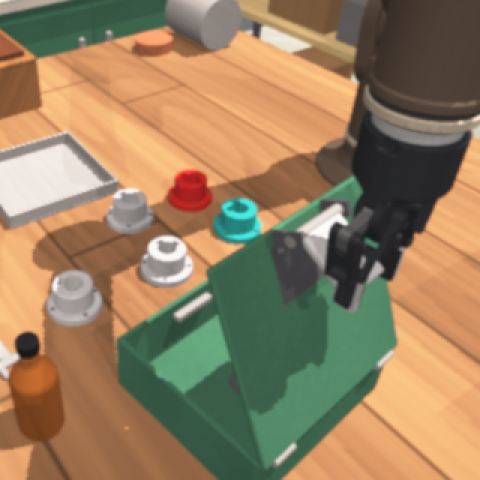

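The lid is at about 70°, gripped at crop (365,260), with forces small. I'll go on to about 97°.

Request:
carry_out --rows '[0.4,0.015,0,0,0,0.4,0.03,0,0.002,0,0.4,0.047,0,0.004,0,0.4,0.064,0,0.006,0,0.4,0.074,0,0.01,0,0.4,0.084,0,0.0145,0,0.4,0.084,0,0.0145,0,0.4,0.084,0,0.0145,0]'

```text
clock: 6.93
tool_pos: [0.5148, 0.4345, 0.2273]
ee_rot: [3.141, -0.001, 1.706]
ft_force: [3.8, 3.5, -1.4]
gripper_width: 0.63
finger_force: 63.0
```

```bash
python3 -c "
from h import *
go(.5455,.199,.097,97.7)
s=snap('scene')
cv2.imwrite('pics/p5.png',cv2.resize(s[50:370,240:560],(480,480),interpolation=3))
"
```

```text
at [0.5148 0.4345 0.2273] yaw 97.75 q7 -0.93 t 6.93 w 0.63 F [ 3.8  3.5 -1.4] ff 63.0
shift [-0.2375 -0.0013  0.1303] spin 0.05
```

View pics/p5.png

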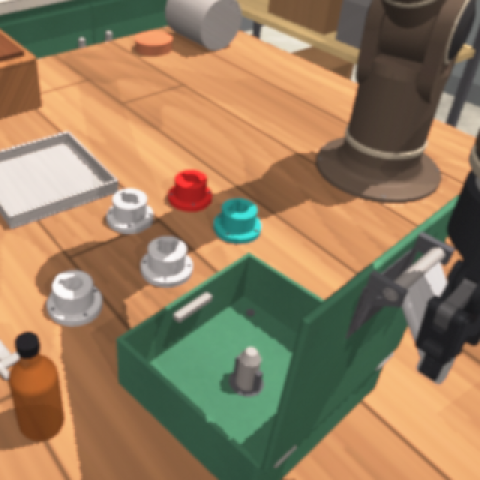

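Request:
carry_out --rows '[0.75,0,0,0,0,0.9,0,0,0,0,0.9,0,0,0,0,0.9,0,0,0,0,0.9,0.015,0,-0.005,0,0.9,0.03,0,-0.02,0,0.9,0.03,0,-0.05,0,0.9,0.03,0,-0.09,0,0.9,0.03,0,-0.13,0,0.9,0.03,0,-0.13,0,0.9,0.0,0,-0.13,0,0.9,-0.04,0,-0.13,0,0.9,-0.08,0,-0.13,0,0.9,-0.12,0,-0.13,0,0.9,-0.16,0,-0.13,0,0.9,-0.2,0,-0.13,0,0.9,-0.24,0,-0.13,0,0.9,-0.28,0,-0.13,0,0.9,-0.32,0,-0.13,0]'

```text
clock: 8.57
tool_pos: [0.5569, 0.1147, 0.3576]
ee_rot: [3.141, 0.0, 1.706]
ft_force: [2.0, 0.3, 0.2]
gripper_width: 0.903
finger_force: 0.0
```

Request:
carry_out --rows '[0.9,-0.04,0,0,0,0.9,-0.08,0,0,0,0.9,-0.12,0,0,0,0.9,-0.16,0,0,0,0.9,-0.2,0,0,0,0.9,-0.24,0,0,0,0.9,-0.28,0,0,0,0.9,-0.32,0,0,0,0.9,-0.36,0,0,0,0.9,-0.38,0,0,0,0.9,-0.38,0,0,0]'

```text
clock: 9.48
tool_pos: [0.6071, -0.2669, 0.3559]
ee_rot: [-3.139, 0.002, 1.697]
ft_force: [0.1, 0.2, -0.9]
gripper_width: 0.902
finger_force: 0.0
```

```bash
python3 -c "
from h import *
go(.4775,-.129,.1,97.7)
t=snap('top','t6');s=snap('scene','s6')
a=cv2.resize(t[140:320,160:400],(600,450),interpolation=3)
b=cv2.resize(s[130:370,230:550],(600,450),interpolation=3)
cv2.imwrite('pics/p6.png',cv2.resize(np.hstack([a,b]),(800,300)))
"
```

```text
at [ 0.6071 -0.2669  0.3559] yaw 97.25 q7 0.29 t 9.48 w 0.902 F [ 0.1  0.2 -0.9] ff 0.0
shift [ 0.1532 -0.1112  0.2559] spin -0.45
```

View pics/p6.png

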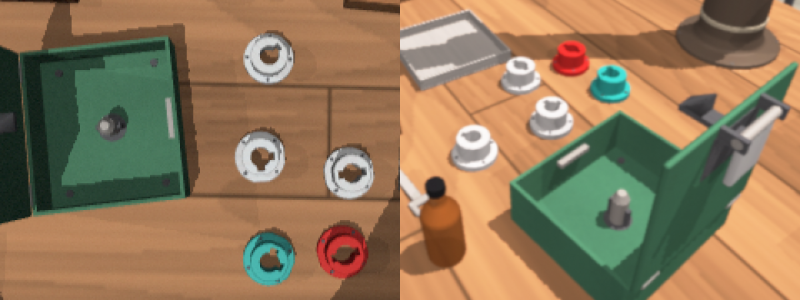

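The lid stands open past upright. The spindle is visible in the top view near (192,216), and the pair hub near (369,244). Next I'll measure the hub's keyway angle and the case rim.

Run:
```python
from h import *
np.set_printoptions(precision=4,suppress=True)
t=cv2.imread('pics/t6.png')
a=cv2.resize(t[225:263,350:388],(400,400),interpolation=3)   # 10.526x
b=cv2.resize(t[150:280,160:290],(400,400),interpolation=3)  # 3.077x
cv2.imwrite('pics/p7.png',np.hstack([a,b]))
```

```text
(no output)
```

View pics/p7.png

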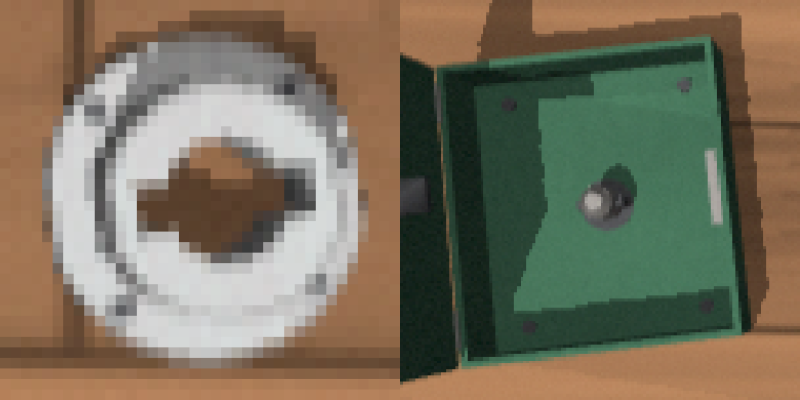

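```bash
cat >> h.py <<'E'
def bore(t,c,z=.045):
    "non-white component around pixel c, inside the boss -> bore centre (world) and long-axis angle at height z"
    k=8; x,y=int(c[0])-19,int(c[1])-19
    a=cv2.resize(t[y:y+38,x:x+38],None,fx=k,fy=k,interpolation=3); g=a.max(axis=2)
    m=(g<165).astype(np.uint8); d=np.zeros_like(m); cv2.circle(d,(int((c[0]-x)*k),int((c[1]-y)*k)),int(10.3*k),1,-1); m&=d
    n,l,s,cc=cv2.connectedComponentsWithStats(m); i=1+np.argmax(s[1:,4]); M=cv2.moments((l==i).astype(np.uint8),True)
    u,v=M["m10"]/M["m00"],M["m01"]/M["m00"]; th=.5*np.arctan2(2*M["mu11"],M["mu20"]-M["mu02"])
    f=lambda u,v:onz("top",((u+.5)/k-.5+x,(v+.5)/k-.5+y),z)
    w=f(u+50*np.cos(th),v+50*np.sin(th))-f(u-50*np.cos(th),v-50*np.sin(th))
    return f(u,v)[:2],np.degrees(np.arctan2(w[1],w[0]))%180,M["m00"]/k/k
def hubs(t):
    m=cv2.inRange(cv2.cvtColor(t,cv2.COLOR_BGR2HSV),(0,0,90),(179,60,255)); o=[]
    for c in cv2.findContours(m,cv2.RETR_EXTERNAL,2)[0]:
        (x,y),r=cv2.minEnclosingCircle(c)
        if 13.5<r<18 and cv2.contourArea(c)>500: o.append(((x,y),r,onz("top",(x,y),.012)[:2]))
    return o
E
python3 - <<'E'
from h import *
np.set_printoptions(precision=4,suppress=True)
t=cv2.imread('pics/t6.png')
for p,r,w in hubs(t):
    b=proj("top",[w[0],w[1],.045]); print(np.round(p,1),round(r,1),w,bore(t,b))
C=[onz("top",((x-400)/3.077+160-.3,y/3.077+150-.3),.085)[:2] for x,y in[(437,68),(712,38),(748,333),(462,366)]]
print(np.array(C),np.mean(C,0)); 
for a,b in((0,1),(3,2)):
    d=C[a]-C[b];print(np.linalg.norm(d),np.degrees(np.arctan2(d[1],d[0])))
d=C[1]-C[2];print(np.linalg.norm(d),np.degrees(np.arctan2(d[1],d[0]))+90)
print("tip",onz("top",((595-400)/3.077+160-.3,201/3.077+150-.3),.066))
E
```

```text
[368.9 243.5] 15.6 [ 0.4771 -0.1277] (array([ 0.4773, -0.1284]), np.float64(98.85228771396838), 139.0)
[315.4 233.8] 15.7 [0.4993 0.0126] (array([0.4977, 0.0101]), np.float64(137.74896396410426), 143.0)
[320.8 174.9] 15.2 [0.6549 0.0018] (array([0.6575, 0.0004]), np.float64(135.73643623150667), 124.0)
[[0.6423 0.369 ]
 [0.6721 0.1516]
 [0.4385 0.1152]
 [0.4084 0.3367]] [0.5403 0.2431]
0.21943760922854832 97.82319187778369
0.22352754331672128 97.74784321251634
0.23641744564697253 98.86342537079437
tip [0.5402 0.2433 0.066 ]
```

Request:
carry_out --rows '[0.9,0.03,-0.02,0.02,-0.4,0.9,0.06,-0.045,0.04,-0.4,0.9,0.09,-0.065,0.06,-0.4,0.9,0.12,-0.09,0.09,-0.4,0.9,0.153,-0.111,0.12,-0.4,0.9,0.153,-0.111,0.15,-0.4,0.9,0.153,-0.111,0.18,-0.4,0.9,0.153,-0.111,0.22,-0.4,0.9,0.153,-0.111,0.25,-0.4,0.9,0.153,-0.111,0.25,-0.4,0.9,0.153,-0.111,0.25,-0.4]'

```text
clock: 10.5
tool_pos: [0.477, -0.1213, 0.1074]
ee_rot: [-3.139, -0.002, 1.715]
ft_force: [0.5, -0.0, 0.7]
gripper_width: 0.9
finger_force: 0.0
```

```bash
python3 -c "
from h import *
go(.4773,-.1284,.015,97.8)"
```

```text
at [ 0.477  -0.1213  0.1074] yaw 98.28 q7 0.02 t 10.5 w 0.9 F [ 0.5 -0.   0.7] ff 0.0
shift [-0.007  -0.0008  0.0924] spin 0.48
```

Request:
carry_out --rows '[0.9,-0.007,-0.001,0.03,0.5,0.9,-0.007,-0.001,0.06,0.5,0.9,-0.007,-0.001,0.075,0.5,0.9,-0.007,-0.001,0.085,0.5,0.9,-0.007,-0.001,0.091,0.5,0.9,-0.007,-0.001,0.091,0.5,0.9,-0.007,-0.001,0.091,0.5,0.6,-0.007,-0.001,0.091,0.5,0.4,-0.007,-0.001,0.091,0.5,0.4,-0.007,-0.001,0.091,0.5,0.4,-0.007,-0.001,0.091,0.5,0.4,-0.007,-0.001,0.091,0.5,0.4,-0.007,-0.001,0.091,0.5,0.4,-0.007,-0.001,0.091,0.5]' --force 60

```text
clock: 11.67
tool_pos: [0.4788, -0.1304, 0.0182]
ee_rot: [3.14, 0.001, 1.704]
ft_force: [-2.8, -0.8, 9.2]
gripper_width: 0.662
finger_force: 62.7
```

```bash
python3 -c "
from h import *
go(.4773,-.1284,.015,97.8)"
```

```text
at [ 0.4788 -0.1304  0.0182] yaw 97.62 q7 -0.09 t 11.67 w 0.662 F [-2.8 -0.8  9.2] ff 62.7
shift [ 0.0022 -0.0013  0.0032] spin -0.18
```

Request:
carry_out --rows '[0.4,0,0,-0.02,0,0.4,0,0,-0.05,0,0.4,0,0,-0.09,0,0.4,0,0,-0.13,0,0.4,0,0,-0.15,0,0.4,0,0,-0.15,0]' --force 80

```text
clock: 12.17
tool_pos: [0.4805, -0.1306, 0.1718]
ee_rot: [3.134, 0.004, 1.704]
ft_force: [1.3, -0.6, -2.1]
gripper_width: 0.655
finger_force: 87.2
```

```bash
python3 -c "
from h import *
go(.5405,.2413,.16,97)"
```

```text
at [ 0.4805 -0.1306  0.1718] yaw 97.61 q7 0.09 t 12.17 w 0.655 F [ 1.3 -0.6 -2.1] ff 87.2
shift [0.3607 0.1087 0.0118] spin 0.61
```

Request:
carry_out --rows '[0.4,0.03,0.009,0,0.6,0.4,0.06,0.018,0,0.6,0.4,0.09,0.027,0,0.6,0.4,0.12,0.036,0,0.6,0.4,0.15,0.045,0,0.6,0.4,0.18,0.054,0,0.6,0.4,0.21,0.063,0,0.6,0.4,0.24,0.072,0,0.6,0.4,0.27,0.081,0,0.6,0.4,0.3,0.09,0,0.6,0.4,0.33,0.099,0,0.6,0.4,0.35,0.105,0,0.6,0.4,0.36,0.108,0,0.6,0.4,0.36,0.108,0,0.6,0.4,0.36,0.108,0,0.6]'

```text
clock: 13.42
tool_pos: [0.5366, 0.2403, 0.1657]
ee_rot: [-3.14, 0.001, 1.694]
ft_force: [-0.4, -1.6, -1.8]
gripper_width: 0.656
finger_force: 87.0
```

```bash
python3 -c "
from h import *
go(.5405,.2413,.16,97)
s=snap('scene')
cv2.imwrite('pics/p8.png',cv2.resize(s[100:340,300:540],(600,600),interpolation=3))
"
```

```text
at [0.5366 0.2403 0.1657] yaw 97.07 q7 -0.68 t 13.42 w 0.656 F [-0.4 -1.6 -1.8] ff 87.0
shift [0.0005 0.004  0.0057] spin 0.07
```

View pics/p8.png

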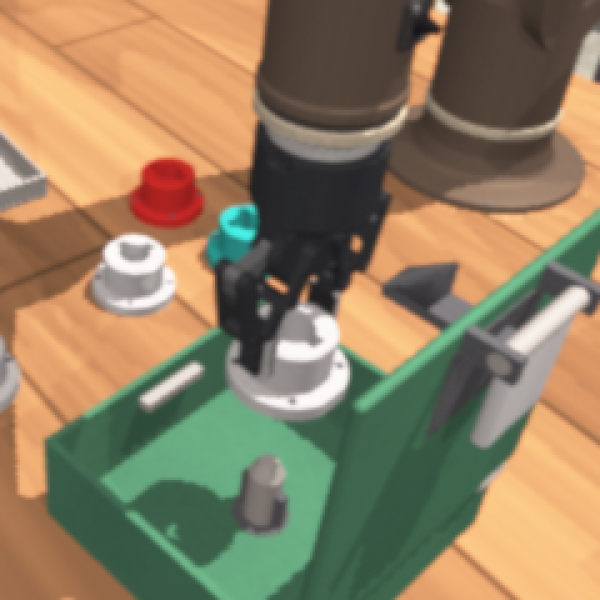

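The hub is held level above the case: flange centred at about crop (290,375), spindle below at (263,495), and the pawl well clear to the right. I'll correct the 4 mm and go down, watching the force.

Request:
carry_out --rows '[0.4,0,0.004,0.01,0,0.4,0,0.004,0.03,0,0.4,0,0.004,0.05,0,0.4,0,0.004,0.065,0,0.4,0,0.004,0.08,0,0.4,0,0.004,0.09,0,0.4,0,0.004,0.09,0,0.4,0,0.004,0.09,0]'

```text
clock: 14.13
tool_pos: [0.5411, 0.2405, 0.0762]
ee_rot: [-3.141, 0.001, 1.692]
ft_force: [0.1, 0.1, -2.8]
gripper_width: 0.653
finger_force: 87.0
```

```bash
python3 -c "
from h import *
go(.5405,.2413,.0242,97)
print(proj('scene',[.5363,.2423,.154]),'seen',290/2.5+300,375/2.5+100)"
```

```text
at [0.5411 0.2405 0.0762] yaw 96.97 q7 -0.75 t 14.13 w 0.653 F [ 0.1  0.1 -2.8] ff 87.0
shift [ 0.0009 -0.0005  0.052 ] spin -0.03
[413.67742509 246.93585122] seen 416.0 250.0
```

Request:
carry_out --rows '[0.4,0.001,0,0.006,0,0.4,0.001,0,0.012,0,0.4,0.001,0,0.018,0,0.4,0.001,0,0.022,0,0.4,0.001,0,0.026,0,0.4,0.001,0,0.026,0]'

```text
clock: 14.63
tool_pos: [0.5407, 0.2423, 0.0497]
ee_rot: [-3.141, 0.0, 1.694]
ft_force: [-0.3, -0.4, -2.8]
gripper_width: 0.651
finger_force: 87.0
```

```bash
python3 -c "
from h import *
go(.5405,.2413,.0242,97); print(status.read_state()['torque'])"
```

```text
at [0.5407 0.2423 0.0497] yaw 97.03 q7 -0.77 t 14.63 w 0.651 F [-0.3 -0.4 -2.8] ff 87.0
shift [-0.001  -0.0003  0.0255] spin 0.03
[ 0.00205205 -0.01908499  0.01477757]
```

Request:
carry_out --rows '[0.4,0,0,0.006,0,0.4,0,0,0.012,0,0.4,0,0,0.018,0,0.4,0,0,0.022,0,0.4,0,0,0.025,0,0.4,0,0,0.026,0,0.4,0,0,0.026,0]'

```text
clock: 15.22
tool_pos: [0.5409, 0.2423, 0.0246]
ee_rot: [-3.141, 0.0, 1.694]
ft_force: [0.7, -0.7, -2.3]
gripper_width: 0.659
finger_force: 87.1
```

```bash
python3 -c "
from h import *
go(.5405,.2413,.0242,97)"
```

```text
at [0.5409 0.2423 0.0246] yaw 97.03 q7 -0.79 t 15.22 w 0.659 F [ 0.7 -0.7 -2.3] ff 87.1
shift [-0.001  -0.0005  0.0004] spin 0.03
```

Request:
carry_out --rows '[0.4,0,0,0.001,0,0.4,0,0,0.002,0,0.4,0,0,0.003,0,0.4,0,0,0.003,0,0.4,0,0,0.003,0]'

```text
clock: 15.63
tool_pos: [0.5409, 0.2424, 0.0244]
ee_rot: [3.14, 0.001, 1.693]
ft_force: [-9.8, -5.5, 26.0]
gripper_width: 0.654
finger_force: 90.2
```

It has bottomed on the floor: z is 24.4 mm against the expected 24.2, with a 26 N reaction. I'll release and rise.

Request:
carry_out --rows '[0.4,0,0,-0.002,0,0.7,0,0,-0.002,0,0.85,0,0,-0.002,0,0.85,0,0,-0.002,0,0.85,0,0,-0.01,0,0.85,0,0,-0.03,0,0.85,0,0,-0.06,0,0.85,0,0,-0.1,0,0.85,0,0,-0.14,0,0.85,0,0,-0.18,0,0.85,-0.04,0,-0.2,0,0.85,-0.08,0,-0.2,0,0.85,-0.12,0,-0.2,0,0.85,-0.16,0,-0.2,0,0.85,-0.2,0,-0.2,0,0.85,-0.24,0,-0.2,0,0.85,-0.28,0,-0.2,0,0.85,-0.32,0,-0.2,0,0.85,-0.36,0,-0.2,0,0.85,-0.4,0,-0.2,0]'

```text
clock: 17.3
tool_pos: [0.5898, -0.1565, 0.2221]
ee_rot: [3.141, 0.0, 1.694]
ft_force: [1.3, 0.5, 0.6]
gripper_width: 0.849
finger_force: 0.0
```

Request:
carry_out --rows '[0.85,-0.04,0,0,0,0.85,-0.08,0,0,0,0.85,-0.1,0,0,0,0.85,-0.1,0,0,0]'

```text
clock: 17.63
tool_pos: [0.601, -0.2612, 0.221]
ee_rot: [-3.14, 0.002, 1.685]
ft_force: [0.1, 0.1, 0.5]
gripper_width: 0.851
finger_force: 0.0
```

Run:
```python
from h import *
np.set_printoptions(precision=4,suppress=True)
t=snap('top','t9');s=snap('scene','s9')
go(.4985,.0115,.1,97.7)
for p,r,w in hubs(t):
    b=proj("top",[w[0],w[1],.045]); print(np.round(p,1),round(r,1),w,onz("top",p,.018),bore(t,b))
p=proj("top",[.5402,.2433,.051]);print("in case",p,bore(t,p,.051))
m=cv2.inRange(cv2.cvtColor(s,cv2.COLOR_BGR2HSV),(0,0,110),(179,60,255)); q=proj("scene",[.5402,.2433,.03]); 
n,l,st,cc=cv2.connectedComponentsWithStats(m)
for i in range(1,n):
    if np.hypot(*(cc[i]-q))<40 and st[i,4]>30: print(q,cc[i],st[i], "flat-top expected",proj("scene",[.5402,.2433,.051]))
```

```text
at [ 0.6019 -0.2544  0.2214] yaw 96.93 q7 0.22 t 17.73 w 0.85 F [-0.3  1.   0.2] ff 0.0
shift [ 0.2764 -0.0706  0.1214] spin -0.77
[330.  247.2] 15.5 [ 0.4653 -0.0262] [ 0.4655 -0.0259  0.018 ] (array([ 0.4633, -0.0282]), np.float64(114.78506153013215), 137.0)
[226.4 216.2] 15.9 [0.5398 0.2458] [0.5395 0.2446 0.018 ] (array([0.5404, 0.2453]), np.float64(101.41188768747224), 128.0)
[320.7 174.9] 15.2 [0.655  0.0021] [0.6541 0.0023 0.018 ] (array([0.6575, 0.0004]), np.float64(132.81344957970757), 122.0)
in case [224.3158 215.324 ] (array([0.5402, 0.244 ]), np.float64(101.41188768747242), 128.0)
[404.5272 295.2643] [404.7317 299.9681] [ 383  277   44   46 1569] flat-top expected [405.7326 287.9932]
```

The corner hub was knocked: it now lies at (0.465, -0.027). The pair hub sits in the case at the spindle. Next I'll fetch the corner hub.

```bash
python3 -c "
from h import *
go(.465,-.027,.1,97.7)
for n,hl,hh in(('red',0,8),('turq',80,95)):
  m=cv2.inRange(cv2.cvtColor(cv2.imread('pics/t9.png'),cv2.COLOR_BGR2HSV),(hl,150,80),(hh,255,255))
  for c in cv2.findContours(m,0,2)[0]:
    if cv2.contourArea(c)>300: p,r=cv2.minEnclosingCircle(c);print(n,p,r,onz('top',p,.012)[:2])
t=cv2.imread('pics/t9.png')
m=cv2.inRange(cv2.cvtColor(t,cv2.COLOR_BGR2HSV),(0,0,90),(179,60,255))
for c in cv2.findContours(m,0,2)[0]:
    if 5000<cv2.contourArea(c)<8000: print('tray',[onz('top',q,.028)[:2].round(3) for q in cv2.boxPoints(cv2.minAreaRect(c))])
"
```

```text
at [ 0.6019 -0.2544  0.2214] yaw 96.93 q7 0.22 t 17.73 w 0.85 F [-0.3  1.   0.2] ff 0.0
shift [ 0.2422 -0.1085  0.1214] spin -0.77
red (365.0633850097656, 290.62677001953125) 16.146503448486328 [ 0.35579291 -0.11907411]
turq (320.809814453125, 295.0306701660156) 15.139338493347168 [ 0.3424234  -0.00488834]
```

Request:
carry_out --rows '[0.85,0.04,-0.018,0.01,-0.7,0.85,0.08,-0.036,0.02,-0.7,0.85,0.12,-0.054,0.04,-0.7,0.85,0.16,-0.072,0.06,-0.7,0.85,0.2,-0.09,0.09,-0.7,0.85,0.236,-0.109,0.12,-0.7,0.85,0.236,-0.109,0.12,-0.7,0.85,0.236,-0.109,0.12,-0.7]'

```text
clock: 18.4
tool_pos: [0.4586, -0.0261, 0.0988]
ee_rot: [-3.135, -0.003, 1.715]
ft_force: [-0.5, -0.1, -0.2]
gripper_width: 0.85
finger_force: 0.0
```

```bash
python3 -c "
from h import *
go(.465,-.027,.016,97.7)"
```

```text
at [ 0.4586 -0.0261  0.0988] yaw 98.28 q7 -0.2 t 18.4 w 0.85 F [-0.5 -0.1 -0.2] ff 0.0
shift [-0.0018  0.0062  0.0828] spin 0.58
```

Request:
carry_out --rows '[0.85,0,0,0.02,0,0.85,0,0,0.03,0,0.85,0,0,0.03,0,0.85,0,0,0.03,0]'

```text
clock: 18.73
tool_pos: [0.4648, -0.0323, 0.0716]
ee_rot: [-3.141, -0.001, 1.707]
ft_force: [-0.5, -0.4, 1.0]
gripper_width: 0.849
finger_force: 0.0
```

```bash
python3 -c "
from h import *
go(.465,-.027,.016,97.7)"
```

```text
at [ 0.4648 -0.0323  0.0716] yaw 97.79 q7 -0.24 t 18.73 w 0.849 F [-0.5 -0.4  1. ] ff 0.0
shift [0.0052 0.0009 0.0556] spin 0.09
```

Request:
carry_out --rows '[0.85,0.005,0.001,0.01,0,0.85,0.005,0.001,0.03,0,0.85,0.005,0.001,0.045,0,0.85,0.005,0.001,0.053,0,0.85,0.005,0.001,0.054,0,0.85,0.005,0.001,0.054,0,0.6,0.005,0.001,0.054,0,0.4,0.005,0.001,0.054,0,0.4,0.005,0.001,0.054,0,0.4,0.005,0.001,0.054,0,0.4,0.005,0.001,0.054,0,0.4,0.005,0.001,0.054,0,0.4,0.005,0.001,0.03,0,0.4,0.005,0.001,0.0,0,0.4,0.005,0.001,-0.03,0,0.4,0.005,0.001,-0.05,0,0.4,0.005,0.001,-0.05,0]'

```text
clock: 20.15
tool_pos: [0.4678, -0.0278, 0.1259]
ee_rot: [3.135, 0.002, 1.705]
ft_force: [-0.2, 0.0, -4.0]
gripper_width: 0.645
finger_force: 87.3
```

```bash
python3 -c "
from h import *
print(onz('top',(442.56,216.6),.028))
go(.503,-.30,.12,97.7)"
```

```text
[ 0.55105922 -0.31673386  0.028     ]
at [ 0.4678 -0.0278  0.1259] yaw 97.71 q7 -0.18 t 20.15 w 0.645 F [-0.2  0.  -4. ] ff 87.3
shift [-0.2744 -0.0017  0.0059] spin 0.01
```

The corner hub is held. The tray centre is (0.551, -0.317), so I'll place this hub at (0.551, -0.365) and the other at (0.551, -0.270).

Request:
carry_out --rows '[0.4,-0.035,0.004,0,0,0.4,-0.07,0.008,0,0,0.4,-0.105,0.012,0,0,0.4,-0.14,0.016,0,0,0.4,-0.175,0.02,0,0,0.4,-0.21,0.024,0,0,0.4,-0.245,0.028,0,0,0.4,-0.28,0.032,0,0,0.4,-0.315,0.035,0,0,0.4,-0.335,0.037,0,0,0.4,-0.345,0.037,0,0,0.4,-0.345,0.037,0.02,0,0.4,-0.345,0.037,0.04,0,0.4,-0.345,0.037,0.05,0,0.4,-0.345,0.037,0.05,0]'

```text
clock: 21.4
tool_pos: [0.5464, -0.3628, 0.0683]
ee_rot: [-3.137, -0.004, 1.707]
ft_force: [-0.6, 0.5, -2.6]
gripper_width: 0.647
finger_force: 87.0
```

```bash
python3 -c "
from h import *
go(.551,-.365,.022,97.7)"
```

```text
at [ 0.5464 -0.3628  0.0683] yaw 97.78 q7 0.35 t 21.4 w 0.647 F [-0.6  0.5 -2.6] ff 87.0
shift [-0.0028  0.0043  0.0463] spin 0.08
```

Request:
carry_out --rows '[0.4,0,0,0.015,0,0.4,0,0,0.03,0,0.4,0,0,0.038,0,0.4,0,0,0.042,0,0.4,0,0,0.045,0,0.4,0,0,0.046,0,0.4,0,0,0.046,0]'

```text
clock: 21.98
tool_pos: [0.5486, -0.3648, 0.0257]
ee_rot: [3.141, 0.0, 1.706]
ft_force: [-0.6, 0.1, -3.7]
gripper_width: 0.645
finger_force: 87.1
```

Request:
carry_out --rows '[0.4,0,0,0.002,0,0.4,0,0,0.004,0,0.4,0,0,0.005,0,0.4,0,0,0.005,0]'

```text
clock: 22.32
tool_pos: [0.5491, -0.3651, 0.0232]
ee_rot: [3.141, 0.002, 1.705]
ft_force: [-6.3, 3.1, 12.4]
gripper_width: 0.647
finger_force: 89.1
```

Request:
carry_out --rows '[0.4,0,0,-0.002,0,0.7,0,0,-0.002,0,0.85,0,0,-0.002,0,0.85,0,0,-0.002,0,0.85,0,0,-0.02,0,0.85,0,0,-0.05,0,0.85,0,0,-0.09,0,0.85,0,0,-0.12,0,0.85,0,0,-0.12,0]'

```text
clock: 23.07
tool_pos: [0.5521, -0.3662, 0.1478]
ee_rot: [3.133, 0.006, 1.706]
ft_force: [0.8, -1.0, 0.6]
gripper_width: 0.849
finger_force: 0.0
```

Run:
```python
from h import *
np.set_printoptions(precision=4,suppress=True)
t=snap('top','t10')
for p,r,w in hubs(t): print(np.round(p,1),round(r,1),w)
go(.656,.0015,.1,97.7)
```

```text
[226.4 216.2] 15.9 [0.5397 0.2459]
[320.8 174.9] 15.2 [0.6549 0.0018]
at [ 0.5508 -0.3658  0.1447] yaw 97.71 q7 0.39 t 23.12 w 0.85 F [-0.1 -0.  -0.9] ff 0.0
shift [0.3498 0.1536 0.0447] spin 0.01
```

Request:
carry_out --rows '[0.85,0.035,0.015,0,0,0.85,0.07,0.03,0,0,0.85,0.105,0.045,0,0,0.85,0.14,0.06,0,0,0.85,0.175,0.075,0,0,0.85,0.21,0.09,0,0,0.85,0.245,0.105,0,0,0.85,0.28,0.12,0,0,0.85,0.315,0.137,0,0,0.85,0.335,0.147,0,0,0.85,0.35,0.154,0,0,0.85,0.35,0.154,0.02,0,0.85,0.35,0.154,0.04,0,0.85,0.35,0.154,0.07,0,0.85,0.35,0.154,0.07,0,0.85,0.35,0.154,0.07,0,0.85,0.35,0.154,0.07,0]'

```text
clock: 24.53
tool_pos: [0.6543, 0.0029, 0.0711]
ee_rot: [3.141, -0.0, 1.706]
ft_force: [0.3, 0.2, 0.3]
gripper_width: 0.852
finger_force: 0.0
```

```bash
python3 -c "
from h import *
go(.656,.0015,.016,97.7)"
```

```text
at [0.6543 0.0029 0.0711] yaw 97.73 q7 -0.26 t 24.53 w 0.852 F [0.3 0.2 0.3] ff 0.0
shift [-0.0016  0.0015  0.0551] spin 0.03
```

Request:
carry_out --rows '[0.85,-0.002,0.002,0.01,0,0.85,-0.002,0.002,0.03,0,0.85,-0.002,0.002,0.045,0,0.85,-0.002,0.002,0.053,0,0.85,-0.002,0.002,0.054,0,0.85,-0.002,0.002,0.054,0,0.6,-0.002,0.002,0.054,0,0.4,-0.002,0.002,0.054,0,0.4,-0.002,0.002,0.054,0,0.4,-0.002,0.002,0.054,0,0.4,-0.002,0.002,0.054,0,0.4,-0.002,0.002,0.054,0,0.4,-0.002,0.002,0.03,0,0.4,-0.002,0.002,0.0,0,0.4,-0.002,0.002,-0.03,0,0.4,-0.002,0.002,-0.06,0,0.4,-0.002,0.002,-0.06,0,0.4,-0.002,0.002,-0.06,0]'

```text
clock: 26.03
tool_pos: [0.6572, 0.001, 0.1324]
ee_rot: [3.138, 0.001, 1.705]
ft_force: [0.1, 0.9, -4.3]
gripper_width: 0.656
finger_force: 86.9
```

```bash
python3 -c "
from h import *
go(.552,-.268,.13,97.7)"
```

```text
at [0.6572 0.001  0.1324] yaw 97.71 q7 -0.23 t 26.03 w 0.656 F [ 0.1  0.9 -4.3] ff 86.9
shift [-0.2525 -0.1403  0.0024] spin 0.01
```

Request:
carry_out --rows '[0.4,-0.03,-0.017,0,0,0.4,-0.06,-0.033,0,0,0.4,-0.09,-0.05,0,0,0.4,-0.12,-0.067,0,0,0.4,-0.15,-0.083,0,0,0.4,-0.18,-0.1,0,0,0.4,-0.21,-0.117,0,0,0.4,-0.235,-0.13,0,0,0.4,-0.252,-0.14,0,0,0.4,-0.252,-0.14,0.02,0,0.4,-0.252,-0.14,0.04,0,0.4,-0.252,-0.14,0.06,0,0.4,-0.252,-0.14,0.06,0,0.4,-0.252,-0.14,0.06,0]'

```text
clock: 27.2
tool_pos: [0.5495, -0.2668, 0.0683]
ee_rot: [-3.137, -0.003, 1.706]
ft_force: [0.9, -0.5, -2.1]
gripper_width: 0.655
finger_force: 86.7
```

```bash
python3 -c "
from h import *
go(.552,-.268,.022,97.7)"
```

```text
at [ 0.5495 -0.2668  0.0683] yaw 97.74 q7 0.19 t 27.2 w 0.655 F [ 0.9 -0.5 -2.1] ff 86.7
shift [-0.0015  0.0023  0.0463] spin 0.04
```

Request:
carry_out --rows '[0.4,0,0,0.015,0,0.4,0,0,0.03,0,0.4,0,0,0.04,0,0.4,0,0,0.045,0,0.4,0,0,0.048,0,0.4,0,0,0.051,0,0.4,0,0,0.051,0,0.4,0,0,0.051,0]'

```text
clock: 27.87
tool_pos: [0.5514, -0.2674, 0.022]
ee_rot: [-3.141, 0.001, 1.706]
ft_force: [-7.3, 3.0, 12.2]
gripper_width: 0.652
finger_force: 88.5
```

Request:
carry_out --rows '[0.4,0,0,-0.002,0,0.7,0,0,-0.002,0,0.85,0,0,-0.002,0,0.85,0,0,-0.002,0,0.85,0,0,-0.02,0,0.85,0,0,-0.05,0,0.85,0,0,-0.09,0,0.85,0,0,-0.13,0,0.5,0,0,-0.17,0,0.3,0,0,-0.21,0,0,0.03,0,-0.25,0,0,0.06,0,-0.29,0,0,0.09,0,-0.33,0,0,0.13,0,-0.37,0,0,0.17,0,-0.38,0,0,0.21,0,-0.38,0,0,0.21,0,-0.38,0]'

```text
clock: 29.28
tool_pos: [0.5231, -0.0559, 0.4019]
ee_rot: [3.138, 0.001, 1.708]
ft_force: [-0.1, 0.9, -0.0]
gripper_width: 0.002
finger_force: 0.0
```

Run:
```python
from h import *
np.set_printoptions(precision=4,suppress=True)
t=snap('top','t11');s=snap('scene','s11')
go(.4388,.4313,.39,97.8)
for p,r,w in hubs(t): print(np.round(p,1),round(r,1),w)
m=cv2.inRange(cv2.cvtColor(t,cv2.COLOR_BGR2HSV),(0,0,60),(179,60,255))
cv2.imwrite('pics/p11.png',np.hstack([cv2.resize(t[140:280,160:510],(500,200)),cv2.resize(s[90:370,220:560],(300,247),interpolation=2)[:200]]))
```

```text
at [ 0.5232 -0.0525  0.4024] yaw 98.24 q7 0.03 t 29.38 w 0.003 F [ 0.4  0.8 -0.4] ff 0.0
shift [ 0.4909 -0.0142  0.0124] spin 0.44
[226.4 216.2] 15.9 [0.5397 0.2459]
```

Run:
```python
from h import *
t=cv2.imread('pics/t11.png')
g=cv2.cvtColor(t,cv2.COLOR_BGR2GRAY)[165:265,395:490]
for th in (180,195,210):
  n,l,s,c=cv2.connectedComponentsWithStats((g>th).astype(np.uint8))
  print(th,[(c[i]+[395,165],s[i,4],onz('top',c[i]+[395,165],.03)[:2].round(3)) for i in range(1,n) if s[i,4]>60])
```

```text
180 []
195 []
210 []
```

Request:
carry_out --rows '[0,0.04,-0.001,0,0,0,0.08,-0.002,0,0,0,0.12,-0.003,0,0,0,0.16,-0.004,0,0,0,0.2,-0.005,0,0,0,0.24,-0.006,0,0,0,0.28,-0.008,0,0,0,0.32,-0.009,0,0,0,0.36,-0.01,0,0,0,0.4,-0.011,0,0,0,0.44,-0.012,0,0,0,0.47,-0.013,0,0,0,0.49,-0.014,0,0,0,0.49,-0.014,0,0,0,0.49,-0.014,0,0]'

```text
clock: 30.63
tool_pos: [0.4431, 0.4251, 0.3988]
ee_rot: [-3.14, 0.0, 1.708]
ft_force: [0.6, -0.8, 0.2]
gripper_width: -0.001
finger_force: 0.0
```

```bash
python3 -c "
from h import *
go(.4388,.4313,.275,97.8)"
```

```text
at [0.4431 0.4251 0.3988] yaw 97.86 q7 -0.97 t 30.63 w -0.001 F [ 0.6 -0.8  0.2] ff 0.0
shift [ 0.0068 -0.0034  0.1238] spin 0.06
```

Request:
carry_out --rows '[0,0.007,-0.003,0.03,0,0,0.007,-0.003,0.06,0,0,0.007,-0.003,0.09,0,0,0.007,-0.003,0.11,0,0,0.007,-0.003,0.119,0,0,0.007,-0.003,0.119,0,0,0.007,-0.003,0.119,0]'

```text
clock: 31.22
tool_pos: [0.4405, 0.4301, 0.2814]
ee_rot: [3.141, -0.0, 1.704]
ft_force: [0.4, -0.9, 0.2]
gripper_width: 0.0
finger_force: 0.0
```

```bash
python3 -c "
from h import *
go(.451-.1357*.0195,.342+.9907*.0195,.28,97.8)"
```

```text
at [0.4405 0.4301 0.2814] yaw 97.63 q7 -1.03 t 31.22 w 0.0 F [ 0.4 -0.9  0.2] ff 0.0
shift [-0.0692 -0.0014  0.0014] spin -0.17
```

Request:
carry_out --rows '[0,-0.015,0,0,0,0,-0.03,0,0,0,0,-0.045,0,0.001,0,0,-0.058,0,0.001,0,0,-0.07,0,0.001,0,0,-0.086,0,0.002,0,0,-0.103,0,0.003,0,0,-0.12,0,0.006,0,0,-0.136,0,0.01,0,0,-0.152,0,0.016,0,0,-0.168,0,0.023,0,0,-0.168,0,0.023,0]'

```text
clock: 32.22
tool_pos: [0.4637, 0.2615, 0.2584]
ee_rot: [3.14, 0.002, 1.702]
ft_force: [0.9, -0.2, -0.6]
gripper_width: -0.001
finger_force: 0.0
```

```bash
python3 -c "
from h import *
go(.451-.1357*-.1078,.342+.9907*-.1078,.085+.1548,97.8)"
```

```text
at [0.4637 0.2615 0.2584] yaw 97.5 q7 -0.75 t 32.22 w -0.001 F [ 0.9 -0.2 -0.6] ff 0.0
shift [-0.0263 -0.0015  0.0186] spin -0.3
```

Request:
carry_out --rows '[0,-0.014,0,0.009,0,0,-0.027,0,0.018,0,0,-0.04,0,0.029,0]'

```text
clock: 32.47
tool_pos: [0.4686, 0.2253, 0.23]
ee_rot: [3.138, -0.001, 1.706]
ft_force: [1.2, 0.9, 1.3]
gripper_width: -0.002
finger_force: 0.9
```

Request:
carry_out --rows '[0,-0.014,0,0.012,0,0,-0.025,0,0.025,0,0,-0.034,0,0.039,0]'

```text
clock: 32.72
tool_pos: [0.473, 0.1904, 0.19]
ee_rot: [3.14, 0.0, 1.705]
ft_force: [0.4, -0.6, 1.8]
gripper_width: -0.002
finger_force: 0.6
```

Request:
carry_out --rows '[0,-0.008,0,0.015,0,0,-0.016,0,0.03,0,0,-0.022,0,0.047,0,0,-0.026,0,0.06,0,0,-0.027,0,0.069,0,0,-0.027,0,0.069,0]'

```text
clock: 33.22
tool_pos: [0.4753, 0.1636, 0.1194]
ee_rot: [-3.14, 0.001, 1.705]
ft_force: [0.2, 0.3, -0.8]
gripper_width: 0.001
finger_force: 0.0
```

```bash
python3 -c "
from h import *
go(.451-.1357*-.184,.342+.9907*-.184,.0935,97.8)
s=snap('scene','s12');q=s[225:385,300:520]
cv2.imwrite('pics/p12.png',np.hstack([cv2.resize(q,(440,320),interpolation=3),cv2.resize(snap('top')[160:265,385:500],(350,320),interpolation=3)]))
"
```

```text
at [0.4753 0.1636 0.1194] yaw 97.69 q7 -0.68 t 33.22 w 0.001 F [ 0.2  0.3 -0.8] ff 0.0
shift [-0.0039  0.0001  0.0259] spin -0.11
```

View pics/p12.png

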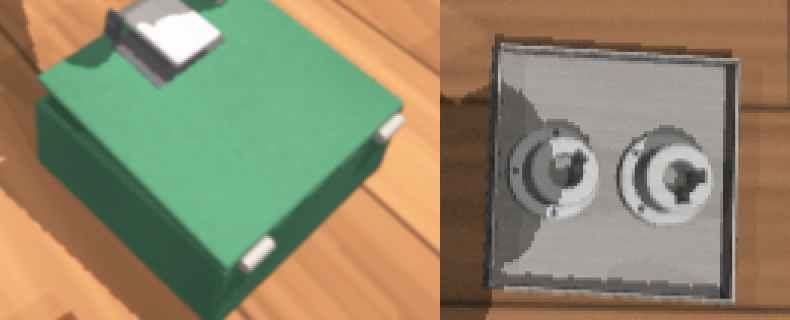

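Both hubs lie in the tray at crop (555,170) and (665,175). The lid is nearly shut, with a small gap at the free edge at crop (40,90). I'll press it down until the latch catches.

Request:
carry_out --rows '[0,-0.006,0,0.008,0,0,-0.006,0,0.014,0,0,-0.006,0,0.019,0,0,-0.006,0,0.023,0,0,-0.006,0,0.025,0,0,-0.006,0,0.026,0,0,-0.006,0,0.026,0]'

```text
clock: 33.9
tool_pos: [0.476, 0.1581, 0.0941]
ee_rot: [-3.14, 0.0, 1.706]
ft_force: [-0.3, 0.2, -0.4]
gripper_width: -0.001
finger_force: 0.0
```

Request:
carry_out --rows '[0,0,0,0.001,0,0,0,0,0.002,0,0,0,0,0.003,0,0,0,0,0.003,0]'

```text
clock: 34.23
tool_pos: [0.4763, 0.1583, 0.0934]
ee_rot: [3.141, 0.002, 1.706]
ft_force: [-7.7, -3.6, 24.7]
gripper_width: -0.005
finger_force: 12.5
```

Request:
carry_out --rows '[0,0,0,0.001,0,0,0,0,0.001,0,0,0,0,0.001,0,0,0,0,-0.01,0,0,0,0,-0.04,0,0,0,0,-0.08,0,0,0,0,-0.12,0,0,0,0,-0.16,0,0,-0.04,0,-0.2,0,0,-0.08,0,-0.24,0,0,-0.12,0,-0.24,0,0,-0.16,0,-0.24,0,0,-0.2,0,-0.24,0,0,-0.24,0,-0.24,0,0,-0.28,0,-0.24,0,0,-0.32,0,-0.24,0,0,-0.36,0,-0.24,0,0,-0.4,0,-0.24,0,0,-0.4,0,-0.24,0,0,-0.4,0,-0.24,0]'

```text
clock: 35.9
tool_pos: [0.5294, -0.2428, 0.3303]
ee_rot: [-3.14, -0.0, 1.699]
ft_force: [-0.2, 0.3, -0.9]
gripper_width: 0.003
finger_force: 0.0
```

Run:
```python
from h import *
np.set_printoptions(precision=4,suppress=True)
t=snap('top','t13');s=snap('scene','s13'); go(0.5,0,.3)
for n,a,o in(("scene",s,cv2.imread('pics/scene0.png')),("top",t,cv2.imread('pics/top0.png'))):
    for lab,im in(("old",o),("new",a)):
        m=cv2.inRange(cv2.cvtColor(im,cv2.COLOR_BGR2HSV),(65,60,40),(90,255,255))
        c=max([c for c in cv2.findContours(m,0,2)[0] if cv2.pointPolygonTest(c,tuple(map(float,proj(n,[.56,.28,.09]))),False)>=0],key=cv2.contourArea)
        print(n,lab,cv2.contourArea(c),cv2.boundingRect(c))
        p=cv2.inRange(im,(190,190,190),(255,255,255)); q=proj(n,[.552,.18,.1185]).astype(int)
        w=p[q[1]-25:q[1]+25,q[0]-25:q[0]+25]; ys,xs=np.nonzero(w); print("  paddle px",len(xs),xs.mean() if len(xs) else 0,ys.mean() if len(xs) else 0)
# bottle, wrench, block unmoved?
d=cv2.absdiff(t,cv2.imread('pics/top0.png')).max(axis=2)
for nm,(x,y,w,h) in dict(bottle=(245,98,35,45),wrench=(292,115,75,25),block=(362,108,85,45)).items(): print(nm,(d[y:y+h,x:x+w]>50).mean())
```

```text
at [ 0.5301 -0.2376  0.3311] yaw 97.71 q7 0.27 t 36.0 w -0.006 F [ 1.7 -0.6  0.2] ff 0.0
shift [0.2395 0.002  0.0311] spin None
scene old 15989.5 (319, 217, 181, 171)
  paddle px 993 23.352467270896273 24.05941591137966
scene new 15988.0 (319, 217, 181, 171)
  paddle px 875 25.845714285714287 26.157714285714285
top old 7502.5 (171, 162, 101, 107)
  paddle px 5 20.0 26.0
top new 7512.5 (171, 162, 101, 107)
  paddle px 578 25.406574394463668 26.640138408304498
bottle 0.0
wrench 0.0
block 0.058823529411764705
```

Run:
```python
from h import *
a=cv2.imread('pics/scene0.png');b=cv2.imread('pics/s13.png')
for im in(a,b):
    m=cv2.inRange(im,(190,190,190),(255,255,255)); q=tuple(map(float,proj("scene",[.552,.18,.1185])))
    for c in cv2.findContours(m,0,2)[0]:
        if cv2.pointPolygonTest(c,q,True)>-6 and cv2.contourArea(c)>100: print(cv2.contourArea(c),cv2.boundingRect(c))
a=cv2.imread('pics/top0.png');b=cv2.imread('pics/t13.png')
for im in(a,b):
    h=cv2.inRange(cv2.cvtColor(im,cv2.COLOR_BGR2HSV),(8,100,60),(20,255,200))[105:155,360:450]; print("block",cv2.mean(im[118:142,375:438]))
d=cv2.absdiff(a,b).max(axis=2)[108:153,362:447]; ys,xs=np.nonzero(d>50); print(xs.min()+362,xs.max()+362,ys.min()+108,ys.max()+108)
```

```text
907.0 (344, 221, 62, 41)
824.5 (358, 226, 48, 36)
block (63.44378306878306, 96.7744708994709, 143.8670634920635, 0.0)
block (66.78439153439153, 101.36838624338624, 150.3095238095238, 0.0)
425 446 110 152
```

```bash
python3 -c "
from plant import bot
print(bot.job_done())"
```

```text
the job is handed in; nothing more can be done
None
```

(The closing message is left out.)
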